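# Press the three locking tabs of a cover home on the bench bracket

### The job

Three grey locking tabs still stand out from the sides of the black cover that lies on the table: push each of them fully home against the upright face of the steel bracket, one after another in any order, turning the cover between pushes. Then set the cover flat on the floor of the low white basket, beside the finished cover, lowering it rather than dropping it, and let go. Leave everything else where it is.

Things in the scene. Friction and masses are not known exactly. Their poses are not given: they have to be found in the camera images.
- cover: Workpiece: black moulded block 110 (its x) x 80 (its y) x 34 mm high, about 0.2 to 0.35 kg, upright on the table, turned any way. On top a grip rib runs along its x: 70 long, 14 thick (y), from 34 to 71 mm above the underside. Grey tabs stand out from three sides (+x end, -x end, +y side); the -y side is blank. Origin: centre of the underside; z up.
- cover_grip (a point): Point on the cover's rib to pinch across its 14 mm thickness: 58 mm above the underside, over the origin. Axes as the cover's.
- tab_a (a joint): Travel (m) of the tab in the +x end of the cover, 0 = fully out (16 mm beyond the side), 0.014 = fully home at its stop (2 mm of it still stands beyond the side). Starts anywhere from 0 to 0.005. Each tab slides straight in, needs about 5 N, has no spring and stays where it is left.
- tab_b (a joint): The same for the tab in the -x end.
- tab_c (a joint): The same for the tab in the +y side.
- tab_a_tip (a point): Middle of the outer end face of tab_a, which is 34 mm wide and 12 mm high, at mid-width of the cover's +x end, its middle 18 mm above the underside. The point moves with the tab; its x axis points outward from the cover.
- tab_b_tip (a point): The same for tab_b, in the -x end.
- tab_c_tip (a point): The same for tab_c, in the +y side.
- bracket: Bent steel bracket fixed to the table. Its upright plate, 90 wide (y) x 55 mm high x 6 thick, has its flat working face looking along the bracket's -x, roughly towards the robot; foot plate and gussets reach 85 mm behind it (+x). Origin: on the table, at the foot of the working face, mid-width. It stands on the left or the right of the table, turned by up to 0.4 rad.
- basket: Low white slatted basket fixed to the table on the other side, outside 190 (x) x 250 (y) x 60 mm high, wall and floor 5 mm. Origin: centre of its underside. The finished cover lies in its +y half with its length about along the basket's x; the -y half is free.
- finished_cover: Finished cover, loose in the basket: the same shape and frame as the cover, with its tabs all home (2 mm out). To be left alone.
- tape_roll: Pale tape roll, lying flat, 64 mm across, 24 high, beside the bracket (either side). Origin: centre of the underside.
- jar: Small blue jar with a white label and cap, 48 mm across, 75 high, standing beside the bracket, on the other side from the tape roll. Origin: centre of the underside.
- spray_bottle: Tall whitish bottle, 60 mm across, 170 high, standing beyond the cover. Origin: centre of the underside.
- carton: Small cardboard carton 70 (x) x 100 (y) x 55 mm high, far part of the table. Origin: centre of the underside.
- black_tube: Black tube standing on end, 60 mm across, 90 high, far part of the table. Origin: centre of the underside.
- screwdriver: Red-handled screwdriver lying about across the table beyond the tall bottle, 170 mm long, under 35 mm high. Its origin lies under it, within its length; x runs towards its tip.

How it is judged:
On the way, in this order (a step that is already met when the one before it is completed fails the run):
1. a first tab is pressed home against the bracket's face (contact force between cover and bracket above 1 N and ((value of joint tab_a above 0.012 m and x of tab_a_tip in the frame of bracket above -0.005 m) or (value of joint tab_b above 0.012 m and x of tab_b_tip in the frame of bracket above -0.005 m) or (value of joint tab_c above 0.012 m and x of tab_c_tip in the frame of bracket above -0.005 m))), for 0.05 s.
2. a second tab is pressed home against the bracket's face (contact force between cover and bracket above 1 N and ((value of joint each of tab_a, tab_b above 0.012 m and ((value of joint tab_a above 0.012 m and x of tab_a_tip in the frame of bracket above -0.005 m) or (value of joint tab_b above 0.012 m and x of tab_b_tip in the frame of bracket above -0.005 m))) or (value of joint each of tab_a, tab_c above 0.012 m and ((value of joint tab_a above 0.012 m and x of tab_a_tip in the frame of bracket above -0.005 m) or (value of joint tab_c above 0.012 m and x of tab_c_tip in the frame of bracket above -0.005 m))) or (value of joint each of tab_b, tab_c above 0.012 m and ((value of joint tab_b above 0.012 m and x of tab_b_tip in the frame of bracket above -0.005 m) or (value of joint tab_c above 0.012 m and x of tab_c_tip in the frame of bracket above -0.005 m))))), for 0.05 s.
3. the third tab is pressed home against the bracket's face, the other two being home (all of step 1 and value of joint each of tab_a, tab_b, tab_c above 0.012 m), for 0.05 s.
At the end, for the whole second after the job is handed in: All three tabs are home (at least 12 of 14 mm of travel), and the cover lies at rest and released inside the white basket, its underside flat on the basket's floor (within 4 mm, tilted less than 0.08 rad), its centre within 60 mm (x) and 90 mm (y) of the basket's centre (value of joint each of tab_a, tab_b, tab_c above 0.012 m and x of cover in the frame of basket between -0.06 and 0.06 m and y of cover in the frame of basket between -0.09 and 0.09 m and z of cover in the frame of basket between 0 and 0.009 m and angle between cover's own z axis and vertical below 0.08 rad and linear speed of cover below 0.02 m/s and angular speed of cover below 0.2 rad/s); the robot touches nothing.
It fails at once if a thing standing about (tape roll, jar, bottle, carton, tube, screwdriver) or the finished cover is moved more than 25 mm (distance of any of tape_roll, jar, spray_bottle, carton, black_tube, screwdriver, finished_cover from where it was at the start of the episode above 0.025 m).
It fails at once if the cover is dropped (moves faster than 0.7 m/s out of the gripper) (contact force between the fingers and cover below 0.05 N and linear speed of cover above 0.7 m/s).
It also fails if it takes over 61 s, if anything falls off the work surface, if the arm or the gripper's body presses on something with over 40 N, if the wrist force passes 120 N, or if a joint passes its speed limit or range.

### The arm

A 7-joint arm with a two-finger parallel gripper is mounted at the origin on the work surface. World frame = base frame: x ahead of the robot, y to its left, z up, the work surface at z = 0. Lengths are in m, angles in rad, forces in N, time in s.
With the tool pointing down it reaches from about 0.4 to 0.875 m from the base axis. Payload 19.3 kg.
Tool frame: the origin (TCP) lies on the centre line of the jaws, within the pads' length; the fingertips stand 11 mm ahead of it and the grasp point (between the pads) lies 8 mm behind it; z points along the fingers, y is the line along which they close (so a half turn about z gives the same grasp; the last joint's range is limited). The gripper opens to 85 mm and grips with 20 to 120 N. Pads are 22 mm wide; open, the fingers measure 114 mm over their backs; the gripper's body (76 mm by 85 mm) begins 54 mm behind the grasp point. The pads swing forward as they close: fully open they stand 13 mm farther back than shut.
Start: joints at [-1.374, 0.521, -0.036, 1.599, 0.021, 1.021, -0.113], TCP at [0.165, 0.603, 0.242] pointing down, gripper open.
Joint ranges: [-2.91, 2.91], [-0.3, 2.13], [-1.5, 1.42], [0.17, 2.43], [-1.26, 4.41], [0.16, 1.93], [-2.52, 2.52]. Speed limits (rad/s): [1.89, 1.89, 2.39, 2.39, 3.01, 3.01, 3.01].

### API

Orientations are given as a rotation vector (axis times angle).
In Python, from cell import manip, viewer, monitor gives the robot as it stands (manip), with the cameras (viewer) and the readings (monitor).
- The arm moves only by the shell command python3 shift.py 'ROWS' [OPENING] [FORCE]. ROWS is a JSON list of rows, 1 to 10 of them, each of 6 numbers: dx, dy, dz in m, then a rotation vector rx, ry, rz in rad; each row is the pose to reach, as a shift and turn from the pose commanded when the command began, along the tool's axes at that moment; what a row does not reach only later rows make up. A row lasts 1/10 s, in which the tool goes at most 0.05 m and 0.15 rad, less where a joint would pass 70% of its speed; a pose out of reach is approached as far as the arm can. OPENING is the finger opening in m, set as the command begins (- or left out keeps the last). The fingers move at their own pace and stop on an object; FORCE is the grip in N (left out, the last holds). Time passes only in rows, so rows that do not move let the fingers close. It prints the time, the measured TCP pose, the force, the opening and the grip force at its end.
- monitor.sense(): the state, without advancing time (a new reading comes with each control period).
- viewer.snapshot(name): name is "scene" or "top"; returns (picture, depth): 480x640x3 uint8, blue, green, red; 480x640 float32, m along the optical axis (not along the pixel's ray), 0 where there is no reading.
- viewer.camera_params(name): a dict with "intrinsics" (3x3 intrinsics, pixels), "k1" (the pictures are not rectified: a ray, as slopes to the right and down, at radius r is drawn at 1 + k1 r^2 times it, then the intrinsics apply), "eye" and "orientation" of the camera in the world. Camera axes: x right, y up, looking along -z (the intrinsics and any distortion apply to the point x, -y, -z); pixel columns grow to the right and rows downward; lengths in m; the calibration is good to about 2 mm. A picture is of the moment at which its call begins. camera_params takes no time and is no camera call.
- manip.close_job(): hands the job in; it is judged then, once.
The state is a dict: "clock": time; "joint_pos": joint angles; "qvel": joint speeds; "joint_torque": joint torques, N m; "eef_pos": TCP position; "ee_rot": TCP orientation; "contact_force": force on the tool from outside, world axes, zero at the start; "ft_torque": the same for the moment, N m; "grip_width": finger opening in m; "grip_force": force on a finger pad.
Only numpy, scipy, OpenCV 4.12 (cv2) and the standard library are available. Lean on these libraries where they do the work, as an engineer would, in place of code of your own. Each camera call takes 0.05 s, during which the arm holds its last target. There are 200 camera calls.

## Working session

There is one attempt and no reset: what is moved stays moved. The work goes in short steps, Python scripts to look and compute and a shell command to move; the robot and the scene stay as the last step left them, time stands still between calls to the robot, and variables do not carry over. Pictures are saved under pics/ and viewed, at most 10 in all, crops included, and the job is handed in when it is done.

```bash
ls; mkdir -p pics
python3 - <<'E'
from cell import manip, viewer, monitor
import cv2,numpy as np
for n in("scene","top"):
    p,d=viewer.snapshot(n); cv2.imwrite(f"pics/{n}0.png",p); np.save(f"pics/{n}0.npy",d)
    print(n,viewer.camera_params(n))
print(monitor.sense())
E
```

```text
cell.py
pics
shift.py
scene {'intrinsics': array([[528.08988209,   0.        , 314.63449105],
       [  0.        , 528.08988209, 242.96614758],
       [  0.        ,   0.        ,   1.        ]]), 'k1': -0.1497521650788139, 'eye': array([ 1.3581755 , -0.58980037,  1.034586  ]), 'orientation': array([0.73589989, 0.35379104, 0.88918599])}
top {'intrinsics': array([[447.89031139,   0.        , 319.12622424],
       [  0.        , 447.89031139, 234.29803364],
       [  0.        ,   0.        ,   1.        ]]), 'k1': -0.06512048273044932, 'eye': array([3.95688768e-01, 2.70345272e-04, 9.87708657e-01]), 'orientation': array([ 0.15675326, -0.14997534, -1.57573868])}
{'clock': 0.1, 'joint_pos': array([-1.3742242 ,  0.52196218, -0.03634053,  1.59992959,  0.02119325,
        1.02107454, -0.11278402]), 'qvel': array([ 0.0006488 , -0.00131318, -0.00091701, -0.00114886, -0.00040101,
        0.00025763, -0.00113076]), 'joint_torque': array([ 4.34897534e-03, -9.28464746e+01,  1.98454991e+00, -3.70532262e+01,
        1.82484597e-02,  5.28969467e-03,  5.23466531e-05]), 'eef_pos': array([0.16471084, 0.60262099, 0.24178595]), 'ee_rot': array([-4.17773585e-01, -3.11361307e+00,  1.54894422e-03]), 'contact_force': array([ 0.77136477, -0.00364154, -0.20682071]), 'ft_torque': array([-0.00710483, -0.00477868,  0.00447701]), 'grip_force': 0.0, 'grip_width': 0.08545419244553049}
```

View pics/scene0.png

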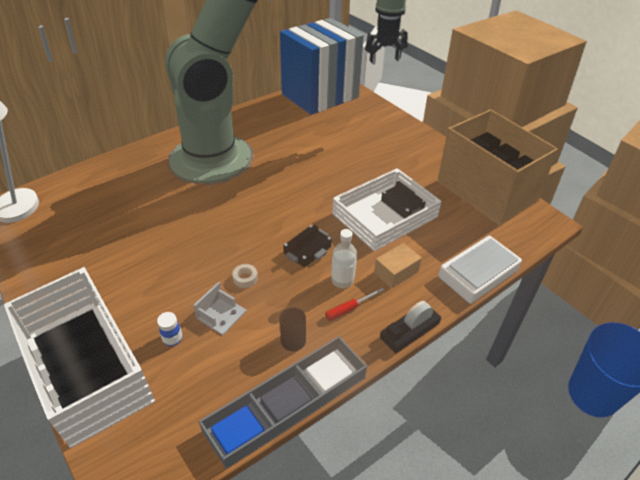

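View pics/top0.png

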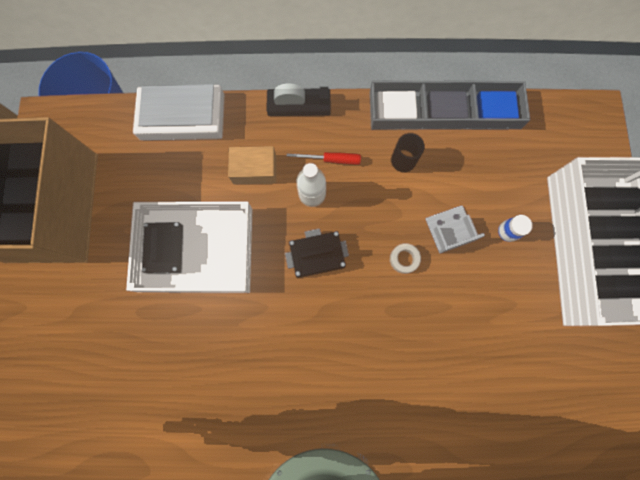

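The scene view shows the cover near (307,243), bracket (218,305), basket (387,205). The top view shows the cover at (317,254) with tabs at its left, right and upper sides, the bracket face at (465,242), the basket at (190,246), the tape at (405,258) and the jar at (516,228). Next I'll write helpers and enlarge crops.

```bash
cat > h.py <<'E'
import numpy as np, cv2
from scipy.spatial.transform import Rotation as R
from cell import manip, viewer, monitor
def cam(n):
    c=viewer.camera_params(n); return c["intrinsics"],c["k1"],np.array(c["eye"]),R.from_rotvec(c["orientation"]).as_matrix()
def ray(n,uv):
    K,k,e,M=cam(n); uv=np.atleast_2d(np.asarray(uv,float))
    q=cv2.undistortPoints(uv[:,None],K,np.array([k,0,0,0.]))[:,0]
    return e,np.c_[q[:,0],-q[:,1],-np.ones(len(q))]@M.T
def pxd(n,uv,d): e,r=ray(n,uv); return e+r*np.asarray(d).reshape(-1,1)   # pixel + depth
def pxz(n,uv,z): e,r=ray(n,uv); return e+r*((z-e[2])/r[:,2])[:,None]     # pixel on plane z
def tri(uvs,uvt):
    out=[]
    for a,b in zip(np.atleast_2d(uvs),np.atleast_2d(uvt)):
        e1,r1=ray("scene",a);e2,r2=ray("top",b);r1,r2=r1[0],r2[0]
        s=np.linalg.lstsq(np.c_[r1,-r2],e2-e1,rcond=None)[0]
        p,q=e1+s[0]*r1,e2+s[1]*r2; out.append([*((p+q)/2),np.linalg.norm(p-q)])
    return np.array(out)
def proj(n,P):
    K,k,e,M=cam(n); p=(np.atleast_2d(P)-e)@M; x=p[:,0]/-p[:,2]; y=-p[:,1]/-p[:,2]
    f=1+k*(x*x+y*y); return np.c_[K[0,0]*x*f+K[0,2],K[1,1]*y*f+K[1,2]]
def crop(img,x,y,w,h,s): return cv2.resize(img[y:y+h,x:x+w],None,fx=s,fy=s,interpolation=cv2.INTER_CUBIC)
E
python3 - <<'E'
from h import *
t=cv2.imread("pics/top0.png");s=cv2.imread("pics/scene0.png")
a=np.hstack([crop(t,275,215,80,60,5),crop(t,420,195,80,60,5)])
b=np.hstack([crop(s,270,210,80,60,5),crop(s,185,270,80,60,5)])
cv2.imwrite("pics/c1.png",np.vstack([a,b]))
dt=np.load("pics/top0.npy"); ds=np.load("pics/scene0.npy")
print((dt>0).mean(),(ds>0).mean())
for n,d,uvs in(("top",dt,[(300,350),(317,256),(300,262),(190,270),(228,246),(455,242)]),("scene",ds,[(250,200),(307,243),(360,205)])):
    for u,v in uvs: print(n,u,v,pxd(n,[(u,v)],[d[v,u]]).round(4))
# carve: heights
v,u=np.mgrid[150:300,100:540]; P=pxd("top",np.c_[u.ravel(),v.ravel()],dt[150:300,100:540].ravel())
h=P[:,2].reshape(u.shape); print(np.std(h[120:,200:]),np.mean(h[120:,200:]))
E
```

```text
0.9959212239583334 0.9925944010416666
top 300 350 [[ 0.3379  0.0472 -0.    ]]
top 317 256 [[0.535  0.0084 0.0446]]
top 300 262 [[0.5233 0.0449 0.0389]]
top 190 270 [[0.5122 0.2905 0.0058]]
top 228 246 [[0.5649 0.2067 0.0079]]
top 455 242 [[ 0.5683 -0.2994  0.0085]]
scene 250 200 [[ 0.2716 -0.0084  0.0018]]
scene 307 243 [[0.5457 0.0056 0.0322]]
scene 360 205 [[0.4845 0.2461 0.0038]]
0.05814609750433566 0.00615999275932937
```

View pics/c1.png

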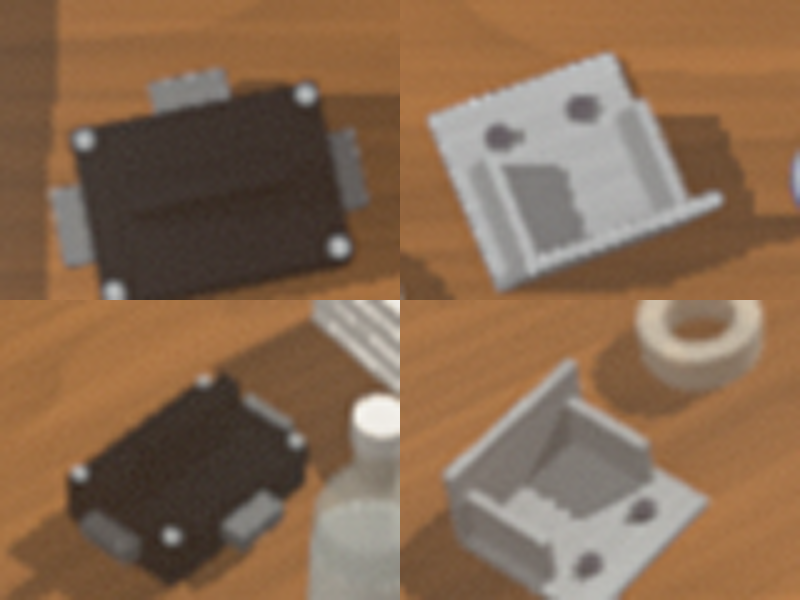

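The crops show the cover's four corner screws in both views, with the c tab facing +x world, a facing -y and b facing +y. They also show the two ends of the bracket plate's top edge. I'll triangulate those and fit.

Run:
```python
from h import *
f=lambda x,y,ox,oy,qx=0,qy=0:((x-qx)/5+ox-.4,(y-qy)/5+oy-.4)
top=[f(306,95,275,215),f(84,140,275,215),f(114,292,275,215),f(339,247,275,215)]
sc=[f(172,536,270,210,0,300),f(296,439,270,210,0,300),f(204,381,270,210,0,300),f(79,473,270,210,0,300)]
S=tri(sc,top); print("screws\n",S.round(4)); print("mean",S[:,:3].mean(0)); 
v=S[0,:2]+S[3,:2]-S[1,:2]-S[2,:2]; print("cover yaw x:",np.arctan2(v[1],v[0]))
T=pxz("top",top,.034); print("top@.034",T.round(4).tolist(),T.mean(0)); v=T[0]+T[3]-T[1]-T[2]; print(np.arctan2(v[1],v[0]))
B=tri([f(572,365,185,270,400,300),f(450,476,185,270,400,300)],[f(500,285,420,195,400),f(718,200,420,195,400)]); print("bracket",B.round(4))
d=np.load("pics/top0.npy"); ds=np.load("pics/scene0.npy")
def cloud(n,d):
    v,u=np.mgrid[0:480,0:640]; P=pxd(n,np.c_[u.ravel(),v.ravel()].astype(float),d.ravel()); return P[d.ravel()>0]
for n,dd in(("top",d),("scene",ds)):
    P=cloud(n,dd); np.save(f"pics/P{n}.npy",P)
    m=(P[:,2]>.046)&(P[:,2]<.064)&(P[:,0]>.45)&(P[:,0]<.64)&(P[:,1]<-.22)&(P[:,1]>-.40)
    Q=P[m]; print(n,"plate pts",len(Q),Q[np.argsort(Q[:,1])].round(4)[::max(1,len(Q)//14)].tolist())
    m=(P[:,2]>.06)&(P[:,2]<.08)&(abs(P[:,0]-.53)<.06)&(abs(P[:,1])<.08); Q=P[m]; print("rib",len(Q),Q.mean(0) if len(Q) else 0)
    m=(abs(P[:,0]-.53)<.07)&(abs(P[:,1]-.007)<.08)
    print(np.histogram(P[m,2],bins=np.arange(-.01,.09,.01)))
```

```text
screws
 [[ 5.850e-01 -3.270e-02  3.530e-02  1.000e-04]
 [ 5.661e-01  6.360e-02  3.640e-02  2.000e-04]
 [ 5.000e-01  5.040e-02  3.640e-02  3.000e-04]
 [ 5.184e-01 -4.580e-02  3.540e-02  3.000e-04]]
mean [0.54240101 0.00886897 0.03588091]
cover yaw x: -1.3792567442241077
top@.034 [[0.5853, -0.0328, 0.034], [0.5665, 0.0636, 0.034], [0.5004, 0.0507, 0.034], [0.5187, -0.0458, 0.034]] [0.54270371 0.00894618 0.034     ]
-1.3805662250593755
bracket [[ 0.5406 -0.2572  0.0414  0.0059]
 [ 0.576  -0.3464  0.0547  0.0021]]
top plate pts 137 [[0.5912, -0.3998, 0.0464], [0.5767, -0.3446, 0.0555], [0.5747, -0.3381, 0.0549], [0.5737, -0.3318, 0.0604], [0.5683, -0.3268, 0.0549], [0.564, -0.3199, 0.0552], [0.5641, -0.3134, 0.0551], [0.5614, -0.3079, 0.0582], [0.5619, -0.3022, 0.0559], [0.5547, -0.2955, 0.0481], [0.5536, -0.289, 0.055], [0.5551, -0.2836, 0.0592], [0.5512, -0.2774, 0.0575], [0.5475, -0.2716, 0.0544], [0.5471, -0.2666, 0.0568], [0.5493, -0.2625, 0.0571]]
rib 250 [0.54115565 0.00829097 0.07190207]
(array([ 370, 1954,   32,  287, 1547,   55,   21,   32,  218]), array([-0.01,  0.  ,  0.01,  0.02,  0.03,  0.04,  0.05,  0.06,  0.07,
        0.08]))
scene plate pts 132 [[0.5778, -0.3492, 0.0463], [0.572, -0.3451, 0.0525], [0.572, -0.3391, 0.0558], [0.5729, -0.3322, 0.0517], [0.5679, -0.3265, 0.054], [0.567, -0.3207, 0.0527], [0.5666, -0.3152, 0.0522], [0.5644, -0.3089, 0.0493], [0.558, -0.3021, 0.0534], [0.5601, -0.2954, 0.0508], [0.5607, -0.2896, 0.0549], [0.5598, -0.2837, 0.0537], [0.5475, -0.2771, 0.0525], [0.5554, -0.2724, 0.0568], [0.5532, -0.2655, 0.0576]]
rib 151 [0.54344503 0.00707253 0.06833913]
(array([396, 434, 111, 268, 602,  57,  56,  92,  59]), array([-0.01,  0.  ,  0.01,  0.02,  0.03,  0.04,  0.05,  0.06,  0.07,
        0.08]))
```

Run:
```python
from h import *
Pt=np.load("pics/Ptop.npy");Ps=np.load("pics/Pscene.npy")
def box(P,x0,x1,y0,y1,z0,z1): return P[(P[:,0]>x0)&(P[:,0]<x1)&(P[:,1]>y0)&(P[:,1]<y1)&(P[:,2]>z0)&(P[:,2]<z1)]
for n,P in(("top",Pt),("scene",Ps)):
    Q=box(P,.52,.60,-.36,-.25,.05,.06)
    for _ in range(3):
        l=np.polyfit(Q[:,1],Q[:,0],1); r=Q[:,0]-np.polyval(l,Q[:,1]); Q=Q[abs(r)<.005]
    th=-np.arctan(l[0]); 
    print(n,"plate line",l,"resid",np.std(r),"y range",np.percentile(Q[:,1],[1,99]),"mid",np.polyval(l,-.30))
    # front face points
    for nm,b in (("tape",(.46,.60,-.26,-.13,.018,.03)),("jar",(.50,.66,-.50,-.37,.06,.085)),("fin",(.46,.62,.24,.38,.03,.045)),("finrib",(.46,.62,.24,.38,.062,.085)),("rim",(.40,.68,.10,.45,.055,.068)),("bottle",(.58,.75,-.05,.08,.1,.18))):
        Q=box(P,*b)
        if len(Q)>5:
            rr=cv2.minAreaRect(Q[:,:2].astype(np.float32)); print(nm,len(Q),"mean",Q.mean(0).round(4),"rect",np.round(rr[0],4),np.round(rr[1],4),round(rr[2],1))
t=cv2.imread("pics/top0.png"); s=cv2.imread("pics/scene0.png")
cv2.imwrite("pics/c2.png",np.vstack([crop(t,120,190,160,110,5)[:, :800][:550]]))
```

```text
top plate line [-0.34435763  0.45617155] resid 0.0018951121624922684 y range [-0.34641036 -0.26257107] mid 0.5594788406460715
tape 468 mean [ 0.5341 -0.1855  0.0254] rect [ 0.5448 -0.2095] [0.0628 0.1236] 25.2
jar 374 mean [ 0.591  -0.4202  0.0759] rect [ 0.5925 -0.4222] [0.0423 0.0432] 54.3
fin 1285 mean [0.5565 0.3374 0.0402] rect [0.5402 0.3434] [0.1517 0.0732] 0.2
finrib 363 mean [0.5433 0.3408 0.0732] rect [0.5289 0.3068] [0.1352 0.1278] 88.8
rim 1362 mean [0.5607 0.2919 0.061 ] rect [0.5583 0.282 ] [0.253  0.1908] 89.1
bottle 688 mean [0.675  0.018  0.1329] rect [0.6799 0.0187] [0.0536 0.0582] 2.0
scene plate line [-0.32449968  0.46335536] resid 0.0024959538520291334 y range [-0.34795485 -0.26332572] mid 0.5607052591259903
tape 288 mean [ 0.5361 -0.1893  0.0233] rect [ 0.5583 -0.203 ] [0.0623 0.1279] 54.9
jar 286 mean [ 0.5959 -0.4241  0.073 ] rect [ 0.5929 -0.4236] [0.0429 0.0424] 19.1
fin 599 mean [0.5479 0.3279 0.0372] rect [0.5397 0.3107] [0.1582 0.137 ] 0.4
finrib 127 mean [0.5597 0.3465 0.0715] rect [0.5308 0.3488] [0.1285 0.0268] 5.6
rim 592 mean [0.5659 0.2835 0.0588] rect [0.559  0.2826] [0.2592 0.1963] 89.7
bottle 509 mean [0.6902 0.0121 0.1309] rect [0.6895 0.0145] [0.0571 0.0426] 51.9
```

View pics/c2.png

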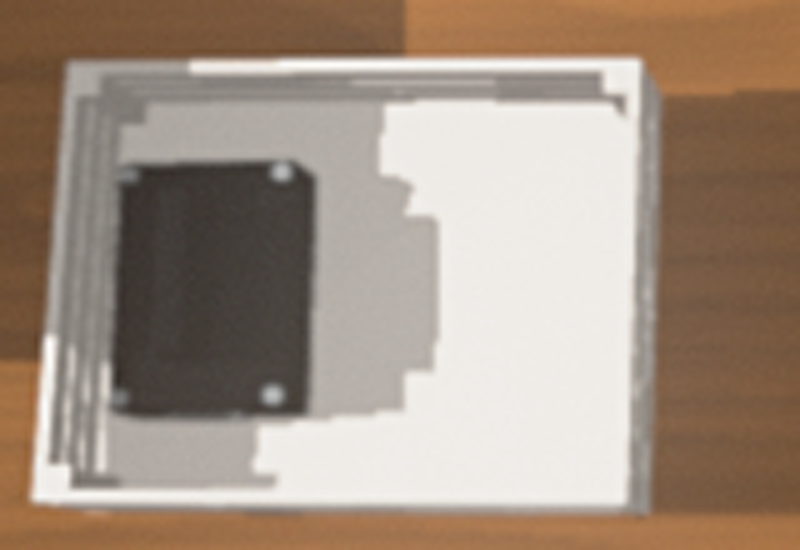

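The crop shows the basket from (62,60) to (650,510) with the finished cover on its left side (115–315, 160–415) and the right half free.

From the fits:
- **Basket:** centre (0.5585, 0.282), not turned.
- **Cover:** (0.5425, 0.0085), yaw -1.38, rib top at 71 mm.
- **Bracket face:** about (0.5587, -0.3053), yaw 0.323.

Now I'll compute the moves.

```bash
cat >> h.py <<'E'
F=np.array([.5587,-.3053]); TH=.323
def go(x,y,z,yaw):
    """shift in tool axes to bring the TCP to x,y,z, tool straight down with its y axis at yaw"""
    s=monitor.sense(); Rm=R.from_rotvec(s["ee_rot"]); p=np.array(s["eef_pos"])
    yy=np.array([np.cos(yaw),np.sin(yaw),0]); zz=np.array([0,0,-1.]); T=R.from_matrix(np.c_[np.cross(yy,zz),yy,zz])
    d=Rm.inv().apply(np.array([x,y,z])-p); rv=(Rm.inv()*T).as_rotvec()
    m=Rm.as_matrix(); print("at",p.round(4),"yaw",np.arctan2(m[1,1],m[0,1]).round(4),"tilt",np.arccos(-m[2,2]).round(4),"q",np.round(s["joint_pos"],2),"F",np.round(s["contact_force"],1))
    print("row",d.round(4).tolist(),rv.round(4).tolist())
def br(bx,by): return F+bx*np.array([np.cos(TH),np.sin(TH)])+by*np.array([-np.sin(TH),np.cos(TH)])
E
python3 -c "
from h import *
go(.5425,.0085,.16,.191)"
R='[-0.521,-0.473,0.05,0,0,1.113]'; python3 shift.py '[[-0.521,-0.473,0.05,0,0,1.113],[-0.521,-0.473,0.05,0,0,1.113],[-0.521,-0.473,0.05,0,0,1.113],[-0.521,-0.473,0.05,0,0,1.113],[-0.521,-0.473,0.05,0,0,1.113],[-0.521,-0.473,0.05,0,0,1.113],[-0.521,-0.473,0.05,0,0,1.113],[-0.521,-0.473,0.05,0,0,1.113],[-0.521,-0.473,0.05,0,0,1.113],[-0.521,-0.473,0.05,0,0,1.113]]' 0.05 80; python3 -c "
from h import *
go(.5425,.0085,.12,.191)"
```

```text
clock: 1.1
eef_pos: [0.4332, 0.1804, 0.2068]
ee_rot: [1.999, 2.423, 0.0]
contact_force: [0.8, 0.3, -0.7]
grip_width: 0.0498
grip_force: 0.0
at [0.4332 0.1804 0.2068] yaw 0.1913 tilt 0.0001 q [-0.79  0.34  0.33  2.05 -0.16  0.78 -0.17] F [ 0.8  0.3 -0.7]
row [-0.1896, 0.0746, 0.0868] [0.0001, -0.0001, 0.0003]
```

```bash
python3 shift.py '[[-0.19,0.0746,0.08,0,0,0],[-0.19,0.0746,0.08,0,0,0],[-0.19,0.0746,0.08,0,0,0],[-0.19,0.0746,0.08,0,0,0],[-0.19,0.0746,0.08,0,0,0],[-0.19,0.0746,0.08,0,0,0],[-0.19,0.0746,0.08,0,0,0]]'
python3 - <<'E'
from h import *
go(.5425,.0085,.05,.191)
p,d=viewer.snapshot("scene"); t,_=viewer.snapshot("top")
cv2.imwrite("pics/g1.png",np.hstack([crop(p,255,170,100,120,4),crop(t,270,180,100,120,4)]))
E
```

```text
clock: 1.8
eef_pos: [0.5415, 0.0099, 0.1266]
ee_rot: [-2.0, -2.422, 0.001]
contact_force: [0.4, -0.2, -0.3]
grip_width: 0.0499
grip_force: 0.0
at [0.5415 0.0099 0.1266] yaw 0.1905 tilt 0.0009 q [-0.34  0.57  0.29  1.93 -0.25  0.68  0.3 ] F [ 0.4 -0.2 -0.3]
row [-0.0016, 0.0008, 0.0766] [-0.0008, -0.0003, -0.0005]
```

View pics/g1.png

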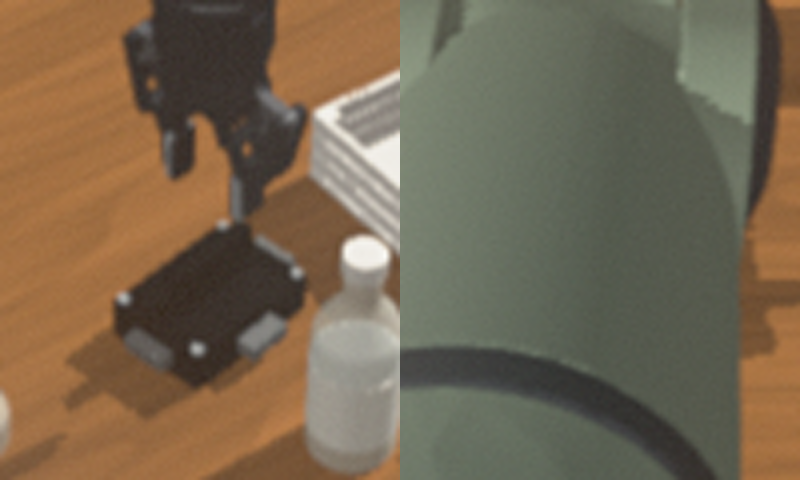

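The open fingers stand above the cover's rib, at about (205,180) over (210,290), and the bottle is clear. I'll lower, then grip.

```bash
python3 shift.py '[[-0.001,0,0.04,0,0,0],[-0.001,0,0.07,0,0,0],[-0.001,0,0.077,0,0,0],[-0.001,0,0.077,0,0,0]]'; python3 shift.py '[[0,0,0,0,0,0],[0,0,0,0,0,0],[0,0,0,0,0,0],[0,0,0,0,0,0],[0,0,0,0,0,0]]' 0 90; python3 -c "
from h import *
go(*br(-.14,0),.06,.323-np.pi/2)"
```

```text
clock: 2.3
eef_pos: [0.5417, 0.0094, 0.0498]
ee_rot: [-1.998, -2.423, 0.001]
contact_force: [0.1, -0.4, 0.8]
grip_width: 0.0504
grip_force: 0.0
clock: 2.8
eef_pos: [0.5428, 0.009, 0.0514]
ee_rot: [1.999, 2.422, 0.002]
contact_force: [-2.7, 1.1, 14.7]
grip_width: 0.013
grip_force: 88.7
at [0.5428 0.009  0.0514] yaw 0.1911 tilt 0.0019 q [-0.29  0.69  0.23  1.96 -0.3   0.52  0.34] F [-2.7  1.1 14.7]
row [-0.33, -0.1828, -0.0091] [0.0014, -0.0015, 1.4388]
```

```bash
python3 shift.py '[[0,0,-0.035,0,0,0],[0,0,-0.07,0,0,0],[-0.15,-0.083,-0.07,0,0,1.439],[-0.33,-0.183,-0.07,0,0,1.439],[-0.33,-0.183,-0.07,0,0,1.439],[-0.33,-0.183,-0.07,0,0,1.439],[-0.33,-0.183,-0.07,0,0,1.439],[-0.33,-0.183,-0.07,0,0,1.439],[-0.33,-0.183,-0.07,0,0,1.439],[-0.33,-0.183,-0.07,0,0,1.439]]'; python3 shift.py '[[0,0,0,0,0,0.15],[0,0,0,0,0,0.15],[0,0,0,0,0,0]]'; python3 -c "
from h import *
go(*br(-.09,0),.058,.323-np.pi/2)"
```

```text
clock: 3.8
eef_pos: [0.4232, -0.3538, 0.121]
ee_rot: [3.021, 0.856, 0.001]
contact_force: [0.2, -0.3, -3.1]
grip_width: 0.0125
grip_force: 88.8
clock: 4.1
eef_pos: [0.4255, -0.3491, 0.1199]
ee_rot: [-3.015, -0.88, 0.001]
contact_force: [0.1, 0.4, -2.7]
grip_width: 0.0127
grip_force: 88.7
at [ 0.4255 -0.3491  0.1199] yaw -1.0028 tilt 0.0004 q [ 0.18  0.65  0.58  1.92 -0.53  0.72  0.07] F [ 0.1  0.4 -2.7]
row [0.0486, 0.013, 0.0619] [-0.0003, 0.0003, 0.245]
```

```bash
python3 shift.py '[[0.01,0.003,0.02,0,0,0.15],[0.02,0.008,0.05,0,0,0.245],[0.038,0.013,0.062,0,0,0.245],[0.038,0.013,0.062,0,0,0.245],[0.038,0.013,0.062,0,0,0.245]]'
python3 - <<'E'
from h import *
go(*br(-.057,0),.058,.323-np.pi/2)
p,d=viewer.snapshot("scene"); t,_=viewer.snapshot("top")
cv2.imwrite("pics/p1.png",np.hstack([crop(p,165,210,100,120,4),crop(t,420,190,100,120,4)]))
E
```

```text
clock: 4.6
eef_pos: [0.4645, -0.3399, 0.058]
ee_rot: [-3.101, -0.503, 0.0]
contact_force: [0.6, -0.8, -2.3]
grip_width: 0.0129
grip_force: 88.7
at [ 0.4645 -0.3399  0.058 ] yaw -1.2489 tilt 0.0004 q [ 0.15  0.79  0.57  1.88 -0.67  0.67 -0.13] F [ 0.6 -0.8 -2.3]
row [0.0433, -0.003, 0.0] [-0.0004, -0.0, -0.0011]
```

View pics/p1.png

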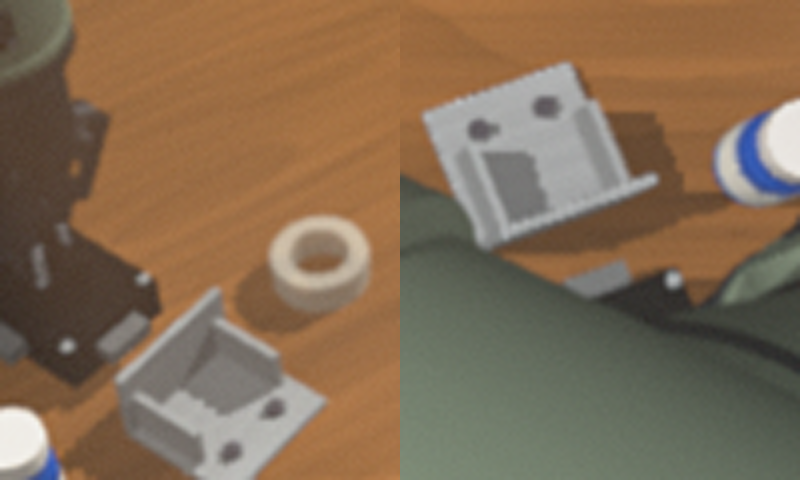

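The tab sits squarely in front of the plate, at (125,335) in the scene crop and (600,282) in the top crop. Jar and tape are clear. Now I'll push.

```bash
python3 shift.py '[[0.012,-0.003,0,0,0,0],[0.026,-0.003,0,0,0,0],[0.03,-0.003,0,0,0,0],[0.034,-0.003,0,0,0,0],[0.037,-0.003,0,0,0,0],[0.039,-0.003,0,0,0,0]]'; python3 shift.py '[[0.002,0,0,0,0,0],[0.002,0,0,0,0,0]]';  python3 -c "
from h import *
go(*br(-.057,0),.058,.323-np.pi/2)"
```

```text
clock: 5.3
eef_pos: [0.4997, -0.3257, 0.0577]
ee_rot: [-3.102, -0.496, 0.002]
contact_force: [-6.1, -0.2, -1.1]
grip_width: 0.0129
grip_force: 89.0
clock: 5.5
eef_pos: [0.5017, -0.325, 0.0577]
ee_rot: [-3.102, -0.496, 0.002]
contact_force: [-3.5, -0.0, -2.9]
grip_width: 0.0127
grip_force: 88.9
at [ 0.5017 -0.325   0.0577] yaw -1.2538 tilt 0.0012 q [ 0.09  0.82  0.58  1.82 -0.67  0.7  -0.2 ] F [-3.5 -0.  -2.9]
row [0.0033, -0.0007, -0.0003] [-0.0005, 0.001, -0.006]
```

```bash
python3 shift.py '[[0.002,0,0,0,0,0],[0.003,0,0,0,0,0]]'; python3 shift.py '[[0.001,0,0,0,0,0],[0.001,0,0,0,0,0]]';python3 shift.py '[[0.001,0,0,0,0,0],[0.001,0,0,0,0,0]]'
```

```text
clock: 5.7
eef_pos: [0.5036, -0.3245, 0.0577]
ee_rot: [-3.102, -0.495, 0.004]
contact_force: [-13.5, -2.4, 1.1]
grip_width: 0.0128
grip_force: 89.2
clock: 5.9
eef_pos: [0.5037, -0.3246, 0.0575]
ee_rot: [-3.102, -0.494, 0.006]
contact_force: [-14.4, -3.3, 1.0]
grip_width: 0.0124
grip_force: 89.3
clock: 6.1
eef_pos: [0.5038, -0.3246, 0.0575]
ee_rot: [-3.102, -0.493, 0.007]
contact_force: [-17.8, -4.2, 1.7]
grip_width: 0.0125
grip_force: 89.5
```

The push stalls at the expected place with 18 N, so tab_b is home. I'll back off and turn for tab_c.

```bash
python3 shift.py '[[-0.03,0,0,0,0,0],[-0.062,0,0,0,0,0],[-0.062,0,-0.005,0,0,-0.15],[-0.062,0,-0.005,0,0,-1.57],[-0.062,0,-0.005,0,0,-1.57],[-0.062,0,-0.005,0,0,-1.57],[-0.062,0,-0.005,0,0,-1.57],[-0.062,0,-0.005,0,0,-1.57],[-0.062,0,-0.005,0,0,-1.57],[-0.062,0,-0.005,0,0,-1.57]]'; python3 shift.py '[[0,0,0,0,0,-0.15],[0,0,0,0,0,-0.3],[0,0,0,0,0,-0.4],[0,0,0,0,0,-0.4]]'; python3 -c "
from h import *
go(*br(-.07,0),.058,.323)"
```

```text
clock: 7.1
eef_pos: [0.4484, -0.343, 0.0631]
ee_rot: [2.273, 2.167, 0.0]
contact_force: [-0.2, -0.4, -2.5]
grip_width: 0.0126
grip_force: 88.8
clock: 7.5
eef_pos: [0.4482, -0.3432, 0.063]
ee_rot: [1.804, 2.571, 0.001]
contact_force: [0.7, -0.7, -2.9]
grip_width: 0.0125
grip_force: 88.8
at [ 0.4482 -0.3432  0.063 ] yaw 0.3473 tilt 0.0007 q [ 0.44  0.69  0.15  1.89 -0.18  0.57  1.06] F [ 0.7 -0.7 -2.9]
row [-0.0003, 0.0468, 0.0051] [0.0007, 0.0003, 0.0243]
```

```bash
python3 shift.py '[[0,0.02,0.005,0,0,0.024],[0,0.045,0.005,0,0,0.024],[0,0.058,0.005,0,0,0.024],[0,0.063,0.005,0,0,0.024],[0,0.067,0.005,0,0,0.024],[0,0.07,0.005,0,0,0.024],[0,0.072,0.005,0,0,0.024]]'; python3 shift.py '[[0,0.001,0,0,0,0],[0,0.002,0,0,0,0]]'; python3 -c "
from h import *
go(*br(-.042,0),.058,.323)"
```

```text
clock: 8.2
eef_pos: [0.5142, -0.319, 0.0577]
ee_rot: [-1.838, -2.546, 0.002]
contact_force: [-6.1, -1.0, -1.9]
grip_width: 0.0127
grip_force: 88.7
clock: 8.4
eef_pos: [0.5163, -0.3183, 0.0577]
ee_rot: [-1.838, -2.546, 0.001]
contact_force: [-5.1, -0.3, -3.5]
grip_width: 0.0129
grip_force: 88.6
at [ 0.5163 -0.3183  0.0577] yaw 0.3204 tilt 0.0016 q [ 0.34  0.75  0.17  1.78 -0.2   0.63  0.94] F [-5.1 -0.3 -3.5]
row [-0.0011, 0.0024, -0.0003] [-0.0015, -0.0006, -0.0026]
```

```bash
python3 shift.py '[[0,0.001,0,0,0,0],[0,0.002,0,0,0,0]]'; python3 shift.py '[[0,0.001,0,0,0,0],[0,0.002,0,0,0,0]]';python3 shift.py '[[0,0.001,0,0,0,0],[0,0.001,0,0,0,0]]'
```

```text
clock: 8.6
eef_pos: [0.5179, -0.3178, 0.0577]
ee_rot: [-1.838, -2.546, 0.002]
contact_force: [-10.0, -3.2, -0.2]
grip_width: 0.0125
grip_force: 89.0
clock: 8.8
eef_pos: [0.5182, -0.3178, 0.0575]
ee_rot: [-1.838, -2.544, 0.004]
contact_force: [-17.3, -4.4, 1.0]
grip_width: 0.0126
grip_force: 89.3
clock: 9.0
eef_pos: [0.5183, -0.3178, 0.0574]
ee_rot: [-1.838, -2.542, 0.005]
contact_force: [-18.8, -5.9, 2.5]
grip_width: 0.0127
grip_force: 90.0
```

Tab_c is home: it stalled at 20 N. I'll back off and turn for tab_a.

```bash
python3 shift.py '[[0,-0.04,0,0,0,0],[0,-0.08,0,0,0,0],[0,-0.08,-0.005,0,0,-0.15],[0,-0.08,-0.005,0,0,-1.57],[0,-0.08,-0.005,0,0,-1.57],[0,-0.08,-0.005,0,0,-1.57],[0,-0.08,-0.005,0,0,-1.57],[0,-0.08,-0.005,0,0,-1.57],[0,-0.08,-0.005,0,0,-1.57],[0,-0.08,-0.005,0,0,-1.57]]'; python3 shift.py '[[0,0,0,0,0,-0.15],[0,0,0,0,0,-0.3],[0,0,0,0,0,-0.4],[0,0,0,0,0,-0.4]]'; python3 -c "
from h import *
go(*br(-.08,0),.058,.323+np.pi/2)"
```

```text
clock: 10.0
eef_pos: [0.4462, -0.342, 0.0631]
ee_rot: [0.069, 3.14, -0.001]
contact_force: [-0.4, 0.2, -2.9]
grip_width: 0.0122
grip_force: 89.5
clock: 10.4
eef_pos: [0.4461, -0.3421, 0.063]
ee_rot: [-0.549, 3.093, -0.0]
contact_force: [-0.0, -0.8, -1.7]
grip_width: 0.0127
grip_force: 89.5
at [ 0.4461 -0.3421  0.063 ] yaw 1.9222 tilt 0.0005 q [ 0.74  0.68 -0.27  1.88  0.29  0.61  2.21] F [-0.  -0.8 -1.7]
row [-0.0384, -0.002, 0.005] [-0.0002, 0.0005, 0.0284]
```

```bash
python3 shift.py '[[-0.02,-0.001,0.005,0,0,0.028],[-0.04,-0.001,0.005,0,0,0.028],[-0.046,-0.001,0.005,0,0,0.028],[-0.05,-0.001,0.005,0,0,0.028],[-0.054,-0.001,0.005,0,0,0.028],[-0.057,-0.001,0.005,0,0,0.028],[-0.059,-0.001,0.005,0,0,0.028]]'; python3 shift.py '[[-0.001,0,0,0,0,0],[-0.002,0,0,0,0,0]]'; python3 -c "
from h import *
go(*br(-.057,0),.058,.323+np.pi/2)"
```

```text
clock: 11.1
eef_pos: [0.5013, -0.3228, 0.0578]
ee_rot: [0.503, -3.1, 0.0]
contact_force: [-4.5, -1.7, -1.0]
grip_width: 0.0128
grip_force: 89.8
clock: 11.3
eef_pos: [0.5033, -0.3221, 0.0578]
ee_rot: [0.503, -3.1, 0.0]
contact_force: [-4.5, -1.9, -1.1]
grip_width: 0.0126
grip_force: 89.7
at [ 0.5033 -0.3221  0.0578] yaw 1.8927 tilt 0.001 q [ 0.64  0.73 -0.25  1.79  0.28  0.66  2.12] F [-4.5 -1.9 -1.1]
row [-0.0009, -0.0017, -0.0002] [0.0001, -0.001, -0.0011]
```

```bash
python3 shift.py '[[-0.001,0,0,0,0,0],[-0.002,0,0,0,0,0]]'; python3 shift.py '[[-0.001,0,0,0,0,0],[-0.002,0,0,0,0,0]]';python3 shift.py '[[-0.001,0,0,0,0,0],[-0.001,0,0,0,0,0]]';python3 shift.py '[[-0.001,0,0,0,0,0],[-0.001,0,0,0,0,0]]'
```

```text
clock: 11.5
eef_pos: [0.5044, -0.3218, 0.0577]
ee_rot: [0.503, -3.098, -0.0]
contact_force: [-10.4, -4.3, 0.1]
grip_width: 0.0125
grip_force: 89.9
clock: 11.7
eef_pos: [0.5046, -0.3217, 0.0574]
ee_rot: [0.501, -3.096, -0.0]
contact_force: [-19.6, -6.5, 5.4]
grip_width: 0.0123
grip_force: 90.5
clock: 11.9
eef_pos: [0.5047, -0.3218, 0.0573]
ee_rot: [0.5, -3.094, -0.001]
contact_force: [-20.7, -6.8, 4.5]
grip_width: 0.0126
grip_force: 90.8
clock: 12.1
eef_pos: [0.5048, -0.3217, 0.0572]
ee_rot: [0.499, -3.093, -0.001]
contact_force: [-25.2, -8.0, 8.2]
grip_width: 0.0126
grip_force: 91.3
```

All three tabs have stalled home. I'll back off, lift and look at the cover.

```bash
python3 shift.py '[[0.03,0,0,0,0,0],[0.06,0,0,0,0,0],[0.06,0,-0.04,0,0,0],[0.06,0,-0.09,0,0,0],[0.06,0,-0.09,0,0,0.15],[0.06,0,-0.09,0,0,0.32],[0.06,0,-0.09,0,0,0.32],[0.06,0,-0.09,0,0,0.32]]'
python3 - <<'E'
from h import *
go(.5585,.226,.15,np.pi/2)
p,d=viewer.snapshot("scene"); t,_=viewer.snapshot("top")
cv2.imwrite("pics/q1.png",np.hstack([crop(p,165,190,100,120,4),crop(t,420,190,100,120,4)]))
E
```

```text
clock: 12.9
eef_pos: [0.453, -0.3385, 0.1478]
ee_rot: [-0.01, 3.142, -0.0]
contact_force: [0.0, 0.2, -1.2]
grip_width: 0.0127
grip_force: 89.5
at [ 0.453  -0.3385  0.1478] yaw 1.5774 tilt 0.0001 q [ 0.7   0.55 -0.22  1.84  0.17  0.77  1.96] F [ 0.   0.2 -1.2]
row [-0.1092, 0.5638, -0.0022] [-0.0001, 0.0, 0.0066]
```

View pics/q1.png

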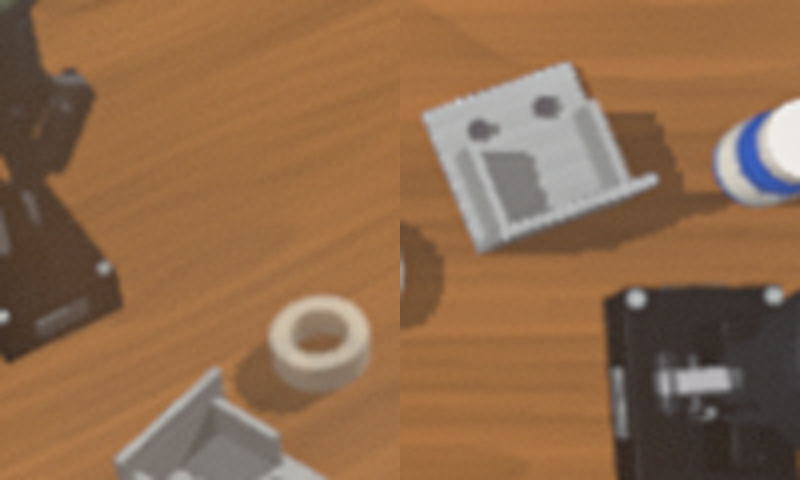

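The picture shows tab_a at (60,315) and tab_c at (620,400) almost flush, so both are home. The cover hangs level. Carrying it to the basket.

```bash
python3 shift.py '[[-0.109,0.564,0,0,0,0],[-0.109,0.564,0,0,0,0],[-0.109,0.564,0,0,0,0],[-0.109,0.564,0,0,0,0],[-0.109,0.564,0,0,0,0],[-0.109,0.564,0,0,0,0],[-0.109,0.564,0,0,0,0],[-0.109,0.564,0,0,0,0],[-0.109,0.564,0,0,0,0],[-0.109,0.564,0,0,0,0]]'; python3 shift.py '[[-0.02,0.05,0,0,0,0],[0,0,0,0,0,0]]'
python3 - <<'E'
from h import *
go(.5585,.226,.15,np.pi/2)
E
```

```text
clock: 14.0
eef_pos: [0.5463, 0.1545, 0.1477]
ee_rot: [0.009, -3.141, 0.0]
contact_force: [1.5, -0.6, -2.9]
grip_width: 0.0128
grip_force: 89.6
clock: 14.2
eef_pos: [0.5488, 0.1689, 0.1479]
ee_rot: [-0.038, 3.137, 0.015]
contact_force: [0.7, -1.5, -2.9]
grip_width: 0.0124
grip_force: 89.9
at [0.5488 0.1689 0.1479] yaw 1.5947 tilt 0.0108 q [-0.21  0.57 -0.26  1.82  0.19  0.78  1.03] F [ 0.7 -1.5 -2.9]
row [-0.0111, 0.0569, -0.0015] [0.0098, 0.0046, 0.0239]
```

```bash
python3 shift.py '[[0,0,0,0,0,0],[-0.01,0.03,0,0.01,0.005,0.024],[-0.01,0.05,0,0.01,0.005,0.024],[-0.01,0.057,0,0.01,0.005,0.024],[-0.01,0.057,0,0.01,0.005,0.024],[-0.01,0.057,0,0.01,0.005,0.024]]'
python3 - <<'E'
from h import *
go(.5585,.226,.0555,np.pi/2)
p,d=viewer.snapshot("scene"); t,_=viewer.snapshot("top")
cv2.imwrite("pics/b1.png",np.hstack([crop(p,330,120,120,130,4)[:,:400],crop(t,120,185,133,173,3)]))
E
```

```text
clock: 14.8
eef_pos: [0.556, 0.2083, 0.1476]
ee_rot: [-0.033, -3.136, 0.017]
contact_force: [1.7, 0.5, -2.2]
grip_width: 0.0123
grip_force: 90.1
at [0.556  0.2083 0.1476] yaw 1.55 tilt 0.0121 q [-0.3   0.6  -0.24  1.75  0.19  0.83  0.92] F [ 1.7  0.5 -2.2]
row [-0.0026, 0.0187, 0.0919] [-0.0108, -0.0054, -0.0208]Traceback (most recent call last):
  File "<stdin>", line 4, in <module>
    return _nx.concatenate(arrs, 1, dtype=dtype, casting=casting)
           ~~~~~~~~~~~~~~~^^^^^^^^^^^^^^^^^^^^^^^^^^^^^^^^^^^^^^^
ValueError: all the input array dimensions except for the concatenation axis must match exactly, but along dimension 0, the array at index 0 has size 520 and the array at index 1 has size 519
```

```bash
python3 shift.py '[[-0.0026,0.0187,0.02,-0.011,-0.005,-0.021],[-0.0026,0.0187,0.03,-0.011,-0.005,-0.021],[-0.0026,0.0187,0.03,-0.011,-0.005,-0.021],[-0.0026,0.0187,0.03,-0.011,-0.005,-0.021]]'
python3 - <<'E'
from h import *
go(.5585,.226,.0555,np.pi/2)
p,d=viewer.snapshot("scene"); t,_=viewer.snapshot("top")
cv2.imwrite("pics/b2.png",np.hstack([crop(p,330,120,100,130,4),crop(t,120,185,100,130,4)]))
E
```

```text
clock: 15.3
eef_pos: [0.559, 0.2269, 0.1179]
ee_rot: [-0.001, -3.141, -0.0]
contact_force: [-1.1, 0.5, -1.9]
grip_width: 0.0127
grip_force: 90.0
at [0.559  0.2269 0.1179] yaw 1.5701 tilt 0.0003 q [-0.32  0.65 -0.24  1.75  0.21  0.77  0.91] F [-1.1  0.5 -1.9]
row [0.0005, -0.0009, 0.0624] [0.0003, -0.0002, -0.0007]
```

View pics/b2.png

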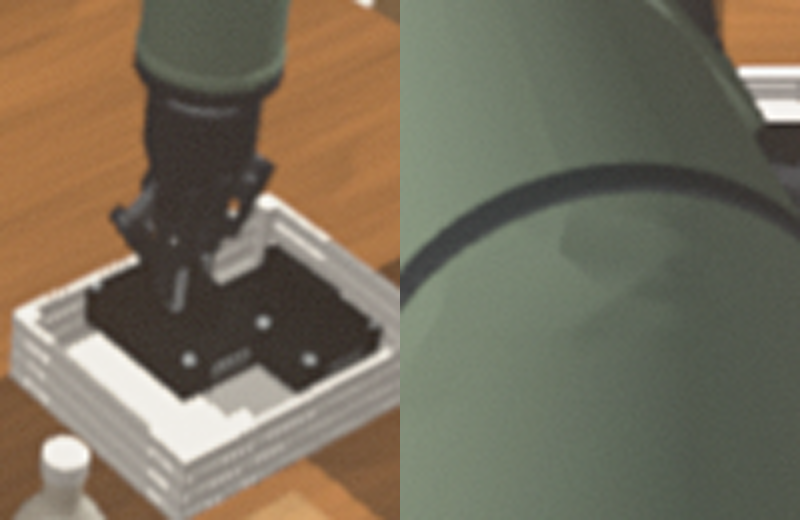

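The cover hangs level over the free half, at (200,310) in the scene crop, with the finished cover to its right at (310,320). I'll check the gap and lower.

```bash
python3 -c "
from h import *
print(pxz('top',[(182.4,225),(181.8,270)],.039), pxz('top',[(144.5,225)],.039))"; python3 shift.py '[[0,-0.001,0.02,0,0,0],[0,-0.001,0.04,0,0,0],[0,-0.001,0.05,0,0,0],[0,-0.001,0.055,0,0,0],[0,-0.001,0.058,0,0,0],[0,-0.001,0.058,0,0,0]]'; python3 shift.py '[[0,0,0.002,0,0,0],[0,0,0.002,0,0,0]]'
```

```text
[[0.60711484 0.30198835 0.039     ]
 [0.50836802 0.2985018  0.039     ]] [[0.6081331  0.38651474 0.039     ]]
clock: 16.0
eef_pos: [0.5591, 0.227, 0.06]
ee_rot: [-0.0, 3.141, 0.002]
contact_force: [0.1, 0.3, -2.2]
grip_width: 0.0127
grip_force: 90.1
clock: 16.2
eef_pos: [0.5591, 0.227, 0.058]
ee_rot: [-0.0, 3.141, 0.002]
contact_force: [-0.7, 0.1, -2.3]
grip_width: 0.0126
grip_force: 90.1
```

```bash
python3 shift.py '[[0,0,0.001,0,0,0],[0,0,0.001,0,0,0]]';python3 shift.py '[[0,0,0.001,0,0,0],[0,0,0.001,0,0,0]]'; python3 shift.py '[[0,0,0.001,0,0,0],[0,0,0.001,0,0,0]]'
```

```text
clock: 16.4
eef_pos: [0.5589, 0.2269, 0.0567]
ee_rot: [-0.0, 3.142, 0.002]
contact_force: [-0.2, -0.4, -3.4]
grip_width: 0.0127
grip_force: 90.1
clock: 16.6
eef_pos: [0.559, 0.227, 0.0564]
ee_rot: [-0.0, 3.141, 0.002]
contact_force: [-3.9, -2.1, 11.1]
grip_width: 0.0128
grip_force: 92.2
clock: 16.8
eef_pos: [0.559, 0.227, 0.0563]
ee_rot: [0.0, 3.141, 0.001]
contact_force: [-10.4, -4.1, 30.0]
grip_width: 0.0127
grip_force: 95.1
```

Contact came at exactly the expected height. I'll relieve the load, open, and rise.

```bash
python3 shift.py '[[0,0,-0.001,0,0,0],[0,0,-0.001,0,0,0]]'; python3 shift.py '[[0,0,0,0,0,0],[0,0,0,0,0,0],[0,0,0,0,0,0],[0,0,0,0,0,0]]' 0.04; python3 shift.py '[[0,0,-0.02,0,0,0],[0,0,-0.06,0,0,0],[0,0,-0.1,0,0,0],[0,0,-0.15,0,0,0],[0,0,-0.15,0,0,0]]'; python3 shift.py '[[-0.02,-0.05,0,0,0,0],[0.03,-0.1,0,0,0,0],[0.05,-0.15,0,0,0,0],[0.1,-0.2,0,0,0,0],[0.1,-0.25,0,0,0,0],[0.1,-0.3,0,0,0,0],[0.1,-0.3,0,0,0,0]]'
python3 - <<'E'
from h import *
p,d=viewer.snapshot("scene"); t,dt=viewer.snapshot("top")
cv2.imwrite("pics/e1.png",np.hstack([crop(p,325,150,125,110,3),crop(t,120,190,140,110,3)]))
E
```

```text
clock: 17.0
eef_pos: [0.5591, 0.227, 0.0564]
ee_rot: [-0.0, 3.141, 0.002]
contact_force: [-4.1, -1.9, 13.5]
grip_width: 0.0125
grip_force: 92.7
clock: 17.4
eef_pos: [0.5589, 0.2269, 0.0555]
ee_rot: [0.0, -3.142, -0.001]
contact_force: [0.2, -1.0, -0.0]
grip_width: 0.0401
grip_force: 0.0
clock: 17.9
eef_pos: [0.5612, 0.2279, 0.2119]
ee_rot: [0.0, 3.134, 0.007]
contact_force: [0.4, -0.4, -0.1]
grip_width: 0.04
grip_force: 0.0
clock: 18.6
eef_pos: [0.458, -0.0759, 0.2057]
ee_rot: [0.002, 3.141, 0.0]
contact_force: [1.4, -0.3, -0.2]
grip_width: 0.04
grip_force: 0.0
```

View pics/e1.png

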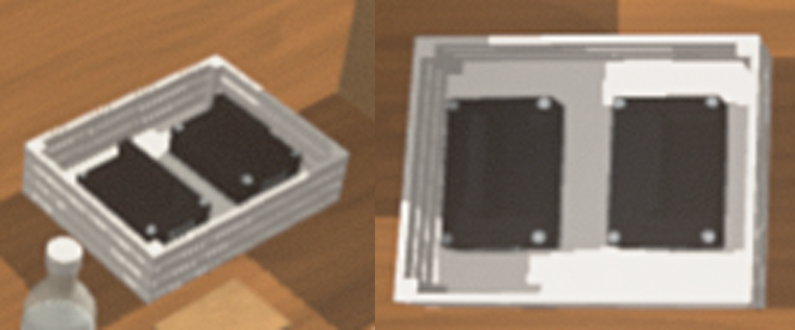

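The cover lies flat in the basket, at (668,172) in the top crop, beside the finished cover at (503,172). All its tabs are home and the arm is clear. Handing in.

```bash
python3 -c "
from cell import manip, viewer, monitor
print(manip.close_job())"
```

```text
the job is handed in; nothing more can be done
None
```

I pushed all three tabs home against the bracket, lowered the cover flat into the basket beside the finished cover, let go, and handed the job in at about 19 s of the 61 s; the hand-in gave no verdict.

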